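# Hold a caster square in the corner gauge

## Robot

A 6-joint arm with a two-finger parallel gripper is mounted at the origin on the work surface. World frame = base frame: x ahead of the robot, y to its left, z up, the work surface at z = 0. Lengths are in m, angles in rad, forces in N, time in s.
With the tool pointing down it reaches from about 0.375 to 0.9 m from the base axis. Payload 3.1 kg.
Tool frame: the origin (TCP) lies at the very end of the fingers, on their centre line; the grasp point (between the pads) lies 19 mm behind it; z points along the fingers, y is the direction in which the jaws open and shut (so a half turn about z gives the same grasp; the last joint's range is limited). The gripper opens to 87 mm and grips with 3 to 60 N. Pads are 19 mm wide; open, the fingers measure 117 mm over their backs; the gripper's body (75 mm by 190 mm) begins 51 mm behind the grasp point.
Start: joints at [0.968, 0.527, 1.433, -0, 1.181, -0.178], TCP at [0.258, 0.569, 0.223] pointing down, gripper open.
Joint ranges: [-3.08, 3.08], [-0.75, 2.2], [0.22, 2.44], [-1.43, 4.57], [0, 2.65], [-2.85, 2.85]. Speed limits (rad/s): [2.79, 2.79, 3.14, 3.14, 3.14, 3.14].

## Interface

Orientations are given as a unit quaternion [x, y, z, w].
In Python, from rig import robot gives the robot as it stands. The module is installed in compiled form; this text tells all that it offers.
- The arm moves only by the tool send_rows, never from a script. Its argument "deltas" is a list of rows, each an object of numbers: "tx", "ty", "tz": the shift along the tool's x, y, z in cm; "rx", "ry", "rz": the turn, a rotation vector about the tool's x, y, z in rad. A call has 1 to 5 rows; each row is the pose to reach, as a shift and turn from the pose commanded when the call began, along the tool's axes at that moment; what a row does not reach only later rows make up. A row lasts 1/12 s, in which the tool goes at most 41.7 mm and 7.16 degrees, less where a joint would pass 70% of its speed; a pose out of reach is approached as far as the arm can. A call with a gripper value outside its range is refused whole. "claw" is the finger opening in cm, from 0 to 8.7, set as the call begins (left out, the last holds). The fingers move at their own pace and stop on an object; "squeeze" is the grip in N (left out, the last holds). Time passes only in rows, so rows that repeat a pose let the fingers close. It gives the time, the measured TCP pose, the force and the opening at its end, in the units of the state.
- robot.get_obs(): the state, without advancing time (a new reading comes with each control period).
- robot.camera(name): name is "side" or "top" or "wrist"; returns a dict with "color" (480x640x3 uint8, red, green, blue), "z_map" (480x640 float32, m along the optical axis (not along the pixel's ray), 0 where there is no reading), "intrinsics" (3x3 intrinsics, pixels), "R" (3x3) and "t" (3): a world point X has camera coordinates R X + t; the wrist camera has in their place "tool_from_camera" (4x4, takes a point from camera to tool coordinates, whose origin is the TCP and whose axes are the flange's). Camera axes: x right, y down, z forward; pixel columns grow to the right and rows downward; lengths in m; the calibration is good to about 2 mm. A picture is of the moment at which its call begins: read the wrist's pose just before it.
- robot.hand_in(): hands the job in, once; it reports no verdict.
Trained networks look in the newest picture that a camera, given by its name, has taken for a name from the list of things; names that differ only in an ending like _2 or _b are one class to them, and where a whole thing is asked for, a point or a joint stands for the part that bears it (a point fixed in the world has none). Each returns a list of dicts, best first, with "p" (0 to 1); they miss things now and then, are a little off and sometimes report something else, mostly with a low value. They report only what shows in the picture. A call takes as long as a camera call. They do not tell look-alikes from the thing itself.
- robot.outline_of(label, camera): "pixels" (480x640 bool, what is visible of it) and "xy" ([column, row] in pixels, amid what is visible of it).
- robot.tip_of(label, camera): "xy" ([column, row] in pixels: a listed point, or the origin of a listed thing).
The state is a dict: "time": time; "q": joint angles; "joint_velocities": joint speeds; "joint_torque": joint torques, N m; "position": TCP position; "tool_rot": TCP orientation; "ft_force": force on the tool from outside, world axes, zero at the start; "moment": the same for the moment, N m; "grip_width": finger opening in m.
Only numpy, scipy, OpenCV 4.12 (cv2) and the standard library are available. Lean on these libraries where they do the work, as an engineer would, in place of code of your own. Each camera call takes 0.05 s, during which the arm holds its last target.

## Task

On the key panel press the green key fully down to wake the corner gauge, let it up, then press the yellow key fully down to zero the gauge while its corner is still empty; leave the red key alone and never have two keys down at once. Then put the caster flat on the gauge's base plate, wheel up, slide it into the corner so that one straight side of its mounting plate is against the far fence and the next side against the left fence, and finish while still holding it pressed firmly against both fences. Leave the screwdriver, the jar and the spare wheel where they are.

Things in the scene. Friction and masses are not known exactly. Their poses are not given: they have to be found in the camera images.
- caster: Loose caster standing wheel-up: steel plate 76 (x) x 104 (y) x 8 mm, on it two upright fork cheeks, flat outer faces at y = +-17 mm (34 mm across), 36 mm long in x, z 8 to 52 mm; between them a black wheel 54 mm in diameter, axle along y, top at z = 73 mm. 0.3 to 0.65 kg. Origin: centre of the plate's underside, z up through the wheel. Grip across the cheeks above the plate.
- fixture: Corner gauge fixed to the bench: dark steel base plate 190 x 190 x 10 mm, top at z = 10 mm, open on its -x and -y sides. Origin: centre of the underside; x points to the far fence, y to the left fence. The inner faces of the two fences lie at x = +66 mm and y = +66 mm and meet at that corner. Yaw varies by up to 0.3 rad.
- fence_far: Aluminium bar 14 x 161 x 16 mm standing on the gauge's base plate along its +x side, rigid; inner face at x = +66 mm of the gauge, top 26 mm above the bench. Origin: centre of its underside, axes as the gauge.
- fence_left: Aluminium bar 146 x 14 x 16 mm standing on the gauge's base plate along its +y side, rigid; inner face at y = +66 mm of the gauge, top 26 mm above the bench. Origin: centre of its underside, axes as the gauge.
- key_green (a joint): Travel of the green key (30 mm across, round, moves straight down): 0 up, 0.006 m fully down. Spring key, about 5 N at the bottom, comes up by itself. The three keys stand in a row 65 mm apart on a fixed grey panel 215 x 85 x 30 mm to the left of the gauge, in any order.
- key_yellow (a joint): Travel of the yellow key, like the green one: 0 up, 0.006 m fully down.
- key_red (a joint): Travel of the red key, like the green one: 0 up. Not to be pressed.
- key_green_top (a point): Centre of the top face of the green key.
- key_yellow_top (a point): Centre of the top face of the yellow key.
- key_red_top (a point): Centre of the top face of the red key.
- screwdriver: Loose screwdriver with red handle, about 200 mm long, lying roughly along y on the bench to the far right. Leave alone.
- jar: Loose amber jar with steel lid, 60 mm across, 85 mm high, far left. Origin: centre of its underside. Leave alone.
- spare_wheel: Loose black wheel 60 mm across, 22 mm thick, lying flat on the bench beyond the gauge. Origin: centre of its underside. Leave alone.
There are look-alikes about, which are no part of the job. What is shaped like the caster but turquoise is not meant.

How it is judged:
By the outcome, as a careful person would: the job done as asked, in the order asked, and still so for the second after the job is handed in, while the arm keeps its last pose, push and grip.
It also fails if it takes over 64 s, if anything falls off the work surface, if the arm or the gripper's body presses on something with over 40 N, if the wrist force passes 120 N, or if a joint passes its speed limit or range.

## Working session

There is one attempt and no reset: what is moved stays moved. The work goes in short steps, Python scripts to look and compute and a tool call to move; the robot and the scene stay as the last step left them, time stands still between calls to the robot, and variables do not carry over. Pictures are saved under pics/ and viewed, and the job is handed in when it is done.

Besides the shell and the picture viewer there is one more tool, called after "Emit:" in YAML: its name, and indented under it one key for each argument. send_rows: Moves the arm, as the interface text tells. Its arguments: {"type":"object","properties":{"deltas":{"type":"array","items":{"type":"object","properties":{"tx":{"type":"number"},"ty":{"type":"number"},"tz":{"type":"number"},"rx":{"type":"number"},"ry":{"type":"number"},"rz":{"type":"number"}}}},"claw":{"type":"number"},"squeeze":{"type":"number"}},"required":["deltas"]}

```bash
mkdir -p pics; python3 - <<'E'
from rig import robot
import cv2
for c in ["top","side"]:
    d=robot.camera(c); cv2.imwrite(f"pics/{c}0.png",d["color"][:,:,::-1])
    print(c,d["intrinsics"].tolist(),d["R"].tolist(),d["t"].tolist())
    for l in ["caster","fixture","key_green","key_yellow","key_red"]:
        print(l,[(round(o["p"],2),[round(float(v)) for v in o["xy"]],int(o["pixels"].sum())) for o in robot.outline_of(l,c)], [(round(o["p"],2),[round(float(v)) for v in o["xy"]]) for o in robot.tip_of(l if 'key' not in l else l+"_top",c)])
print(robot.get_obs())
E
```

```text
top [[572.8666891790615, 0.0, 307.5921417740559], [0.0, 572.8666891790615, 244.08189647631895], [0.0, 0.0, 1.0]] [[-0.0264818225536448, -0.9995868552798094, 0.011172816388847092], [-0.9952144105538459, 0.025311055590748, -0.09438022828349041], [0.09405843981376133, -0.013618708334628693, -0.9954735258574673]] [-0.06994928356825093, 0.617196008815209, 1.1861456927847174]
caster [(0.9, [413, 276], 1712), (0.88, [487, 289], 1773), (0.65, [503, 218], 1643)] [(0.92, [411, 272]), (0.9, [486, 291]), (0.84, [505, 217]), (0.7, [129, 334])]
fixture [(0.82, [261, 289], 7853)] [(0.83, [265, 289])]
key_green [(0.59, [132, 302], 152)] [(0.62, [131, 301])]
key_yellow [(0.61, [138, 270], 170)] [(0.7, [136, 268])]
key_red [(0.71, [128, 333], 187)] [(0.73, [129, 331]), (0.39, [264, 289])]
side [[439.80050273146026, 0.0, 322.84229014084764], [0.0, 439.80050273146026, 239.3037103315737], [0.0, 0.0, 1.0]] [[-0.9783733310903263, -0.2067321993935795, -0.0068864174366768055], [-0.11227387749292043, 0.5587156088888962, -0.8217246770157354], [0.17372449868663778, -0.803180344703357, -0.5698430770293461]] [0.5
[... 452 characters left out ...]
93, [397, 418])]
{'time': 1.1, 'q': array([ 9.67493272e-01,  5.27502064e-01,  1.43266366e+00,  2.53119200e-05,
        1.18140918e+00, -1.78511113e-01]), 'joint_velocities': array([-0.00179297, -0.001515  ,  0.00086373, -0.00128896,  0.00111857,
       -0.00131342]), 'joint_torque': array([ 5.46739266e-04, -4.40013742e+01, -1.76990390e+01,  6.34856592e-02,
        5.04377426e-02, -2.58732206e-05]), 'position': array([0.25755241, 0.56946151, 0.22255872]), 'tool_rot': array([ 2.10807329e-01,  9.77527631e-01,  1.26650170e-05, -7.44446720e-06]), 'ft_force': array([-0.71063763,  0.61347708,  0.19789239]), 'moment': array([ 0.04242052, -0.0124011 , -0.00549981]), 'grip_width': 0.08711849809872933}
```

View pics/top0.png

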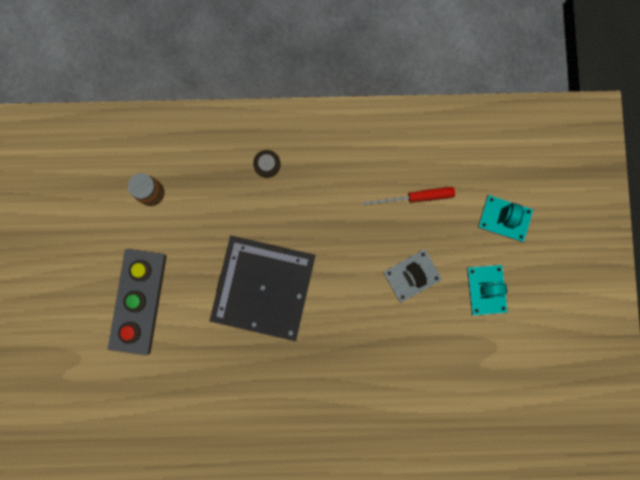

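View pics/side0.png

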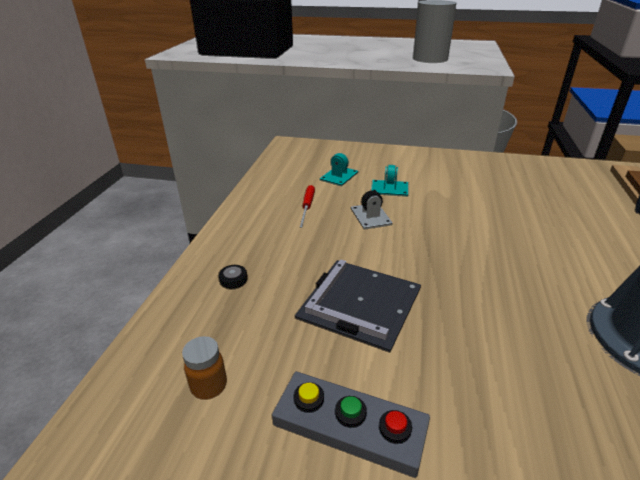

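```bash
python3 - <<'E'
import cv2
a=cv2.imread("pics/top0.png")[190:320,370:540]; a=cv2.resize(a,None,fx=4.5,fy=4.5,interpolation=2)
cv2.imwrite("pics/crop_top.png",a)
a=cv2.imread("pics/side0.png")[130:250,300:440]; a=cv2.resize(a,None,fx=4.5,fy=4.5,interpolation=2)
cv2.imwrite("pics/crop_side.png",a)
E
```

```text
(no output)
```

View pics/crop_top.png

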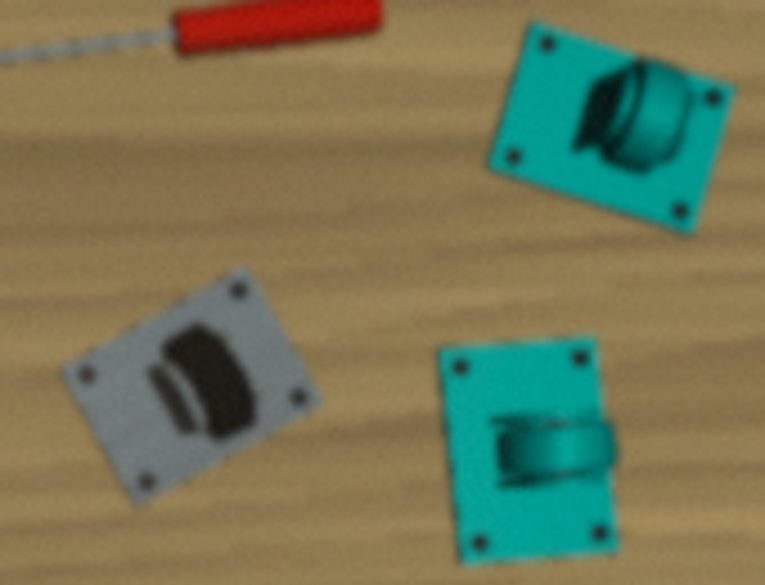

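View pics/crop_side.png

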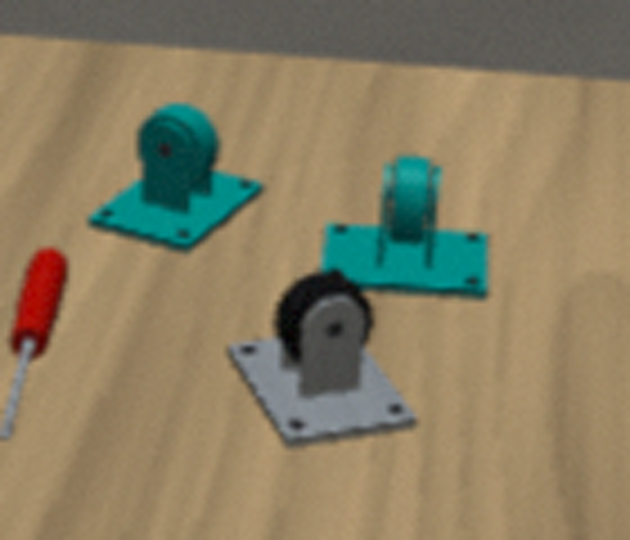

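The grey caster with the black wheel is at top (413,276) / side (369,212). The turquoise ones are at top (487,289) and (503,218), so by colour the grey one is meant. The row of keys is yellow (138,270), green (133,301), red (128,333).

```bash
cat > h.py <<'E'
import numpy as np, cv2
from scipy.spatial.transform import Rotation as Ro
def world(d,px,z=None):
    K=d["intrinsics"];R=d["R"];t=d["t"]
    px=np.atleast_2d(px).astype(float)
    r=np.c_[(px[:,0]-K[0,2])/K[0,0],(px[:,1]-K[1,2])/K[1,1],np.ones(len(px))]
    C=-R.T@t; D=r@R
    if z is None:
        s=np.array([d["z_map"][int(round(v)),int(round(u))] for u,v in px])
    else: s=(z-C[2])/D[:,2]
    return C+D*s[:,None]
def rel(o,p,yaw):
    """target TCP position p, tool y axis yaw (world) pointing down -> shift in tool axes cm and rz"""
    T=Ro.from_quat(o["tool_rot"]); sh=T.inv().apply(np.array(p)-o["position"])*100
    best=None
    for k in (0,np.pi):
        a=yaw+k; y=np.array([np.cos(a),np.sin(a),0]);z=np.array([0,0,-1.]);x=np.cross(y,z)
        rv=(T.inv()*Ro.from_matrix(np.c_[x,y,z])).as_rotvec()
        if best is None or np.linalg.norm(rv)<np.linalg.norm(best): best=rv
    return sh.round(2),best.round(3)
E
python3 - <<'E'
from rig import robot
from h import *
top=robot.camera("top"); 
fo=robot.outline_of("fixture","top")[0]["pixels"]; co=robot.outline_of("caster","top")[0]["pixels"]
ks={k:robot.tip_of("key_"+k+"_top","top")[0]["xy"] for k in("green","yellow","red")}
side=robot.camera("side")
kS={k:robot.tip_of("key_"+k+"_top","side")[0]["xy"] for k in("green","yellow","red")}
np.savez("d.npz",fo=fo,co=co,**{"t_"+k:v for k,v in top.items()},**{"s_"+k:v for k,v in side.items()})
for k in ks:
    print(k,world(top,ks[k]).round(4),world(side,kS[k]).round(4))
    pass
for n,m in(("fix",fo),("cas",co)):
    c,_=cv2.findContours(m.astype(np.uint8),0,1); c=max(c,key=cv2.contourArea)
    r=cv2.minAreaRect(c); b=cv2.boxPoints(r)
    w=world(top,b,0.01 if n=="fix" else 0.008)
    print(n,b.round(1).tolist(),w.round(4).tolist(),w.mean(0),np.linalg.norm(np.diff(w,axis=0),axis=1))
# wheel top points
P=top["z_map"]; 
v,u=np.nonzero(co); W=world(top,np.c_[u,v]); hi=W[W[:,2]>0.045]; print("wheel",hi.mean(0),hi[:,2].max(),len(hi))
print(np.median(W[W[:,2]<0.02],axis=0))
v,u=np.nonzero(fo); W=world(top,np.c_[u,v]); print("fix z",np.percentile(W[:,2],[5,50,95]))
E
```

```text
Traceback (most recent call last):
IndexError: list index out of range
```

```bash

cat > a.py <<'E'
from rig import robot
from h import *
def tryit(f,*a):
    for i in range(4):
        r=f(*a)
        if r: return r[0]
top=robot.camera("top"); 
co=[o for o in robot.outline_of("caster","top") if abs(o["xy"][0]-413)<15]
fo=tryit(robot.outline_of,"fixture","top")
ks={k:tryit(robot.tip_of,"key_"+k+"_top","top") for k in("green","yellow")}
side=robot.camera("side")
kS={k:tryit(robot.tip_of,"key_"+k+"_top","side") for k in("green","yellow")}
np.savez("d.npz",**{"t_"+k:v for k,v in top.items()},**{"s_"+k:v for k,v in side.items()})
for k in ks:
    if ks[k]: print(k,ks[k]["xy"],world(top,ks[k]["xy"]).round(4))
    if kS[k]: print(k,kS[k]["xy"],world(side,kS[k]["xy"]).round(4))
L=[]
if fo: L.append(("fix",fo["pixels"]))
if co: L.append(("cas",co[0]["pixels"]))
for n,m in L:
    np.save(n+".npy",m)
    c,_=cv2.findContours(m.astype(np.uint8),0,1); c=max(c,key=cv2.contourArea)
    r=cv2.minAreaRect(c); b=cv2.boxPoints(r)
    w=world(top,b,0.01 if n=="fix" else 0.008)
    print(n,b.round(1).tolist(),w.round(4).tolist(),w.mean(0),np.linalg.norm(np.diff(w,axis=0),axis=1))
    v,u=np.nonzero(m); W=world(top,np.c_[u,v]); print("z",np.percentile(W[:,2],[5,50,95])); hi=W[W[:,2]>0.05]; print(hi.mean(0),len(hi))
E
python3 a.py
```

```text
green [129.2, 299.6] [[0.5077 0.2834 0.0546]]
green [350.5, 406.3] [[0.5076 0.2797 0.0506]]
yellow [136.4, 267.5] [[0.5736 0.2702 0.0497]]
yellow [307.9, 389.2] [[0.5727 0.2647 0.0513]]
fix [[208.60000610351562, 322.1000061035156], [228.6999969482422, 234.89999389648438], [315.1000061035156, 254.8000030517578], [295.0, 342.0]] [[0.456, 0.1285, 0.01], [0.6413, 0.0833, 0.01], [0.5934, -0.1018, 0.01], [0.4091, -0.054, 0.01]] [0.52496025 0.01399902 0.01      ] [0.19076943 0.19119112 0.19044962]
z [0.00634038 0.01067721 0.02692717]
[ 0.50082296 -0.06938849  1.23980927] 28
```

```bash
cat > b.py <<'E'
from h import *
Z=np.load("d.npz"); top={k[2:]:Z[k] for k in Z if k[0]=="t"}; side={k[2:]:Z[k] for k in Z if k[0]=="s"}
for nm,d,box in(("top",top,(100,240,170,360)),("side",side,(270,370,430,470))):
    hsv=cv2.cvtColor(d["color"],cv2.COLOR_RGB2HSV)
    for k,(a,b) in {"yellow":(22,36),"green":(45,80),"red":(0,8)}.items():
        m=((hsv[...,0]>=a)&(hsv[...,0]<=b)&(hsv[...,1]>150)&(hsv[...,2]>60)).astype(np.uint8)
        M=np.zeros_like(m);x0,y0,x1,y1=box;M[y0:y1,x0:x1]=m[y0:y1,x0:x1]
        n,l,s,c=cv2.connectedComponentsWithStats(M); i=1+np.argmax(s[1:,4])
        v,u=np.nonzero(l==i);W=world(d,np.c_[u,v]); z=np.median(W[:,2])
        print(nm,k,s[i].tolist(),c[i].round(1),"z",z.round(4),np.percentile(W[:,2],[10,90]).round(4),np.median(W,axis=0).round(4),world(d,c[i],z).round(4))
# panel
# caster plate: points in top with low saturation near
u,v=np.meshgrid(np.arange(375,450),np.arange(240,310)); px=np.c_[u.ravel(),v.ravel()]
W=world(top,px); col=top["color"][px[:,1],px[:,0]].astype(int)
sat=col.max(1)-col.min(1)
m=np.zeros((480,640),np.uint8); sel=(sat<28); m[px[sel,1],px[sel,0]]=1
m=cv2.morphologyEx(m,cv2.MORPH_OPEN,np.ones((3,3)))
n,l,s,c=cv2.connectedComponentsWithStats(m);i=1+np.argmax(s[1:,4])
cc,_=cv2.findContours((l==i).astype(np.uint8),0,1);cc=max(cc,key=cv2.contourArea)
w=world(top,cc[:,0],0.008)[:,:2]
r=cv2.minAreaRect((w*1000).astype(np.float32));print("caster",r,s[i])
b=cv2.boxPoints(r);print(b)
hi=W[(W[:,2]>0.05)&(W[:,2]<0.1)];print("wheel",np.median(hi,axis=0),len(hi),hi[:,2].max())
# fixture
m=np.load("fix.npy").astype(np.uint8);cc,_=cv2.findContours(m,0,1);cc=max(cc,key=cv2.contourArea)
w=world(top,cc[:,0],0.01)[:,:2];r=cv2.minAreaRect((w*1000).astype(np.float32));print("fix",r,cv2.boxPoints(r))
vis=top["color"][180:370,90:460,::-1].copy();vis=cv2.resize(vis,None,fx=2.1,fy=2.1)
E
python3 b.py
```

```text
top yellow [130, 262, 16, 16, 198] [137.8 269.8] z 0.051 [0.043  0.0546] [0.5683 0.2671 0.051 ] [[0.5686 0.267  0.051 ]]
top green [126, 295, 13, 14, 134] [132.4 301.1] z 0.0524 [0.0492 0.0554] [0.5047 0.2776 0.0524] [[0.5045 0.2776 0.0524]]
top red [120, 325, 16, 16, 200] [127.2 332.6] z 0.0514 [0.045  0.0551] [0.4412 0.2884 0.0514] [[0.4407 0.2884 0.0514]]
side yellow [298, 383, 21, 21, 359] [308.2 392.5] z 0.0516 [0.0442 0.0531] [0.5708 0.2703 0.0516] [[0.5709 0.2704 0.0516]]
side green [341, 396, 21, 21, 317] [350.7 405.3] z 0.0518 [0.0497 0.0533] [0.5074 0.2791 0.0518] [[0.5074 0.2789 0.0518]]
side red [385, 411, 23, 23, 384] [395.8 421.5] z 0.0517 [0.0473 0.0531] [0.4438 0.2909 0.0517] [[0.4436 0.2912 0.0517]]
caster ((543.7588500976562, -309.4671325683594), (76.66956329345703, 104.69072723388672), 27.36511993408203) [ 384  250   57   52 1709]
[[ 485.65286 -280.6004 ]
 [ 533.77496 -373.57574]
 [ 601.86487 -338.33386]
 [ 553.74274 -245.35852]]
wheel [ 0.54339684 -0.30756188  0.06677163] 385 0.07775059430951226
fix ((524.9713134765625, 13.800254821777344), (189.41537475585938, 190.54112243652344), 75.45402526855469) [[ 408.96805   -53.943863]
 [ 593.4016   -101.79956 ]
 [ 640.9746     81.54437 ]
 [ 456.54102   129.40007 ]]
```

```bash
python3 - <<'E'
from rig import robot
from h import *
o=robot.get_obs(); print(o["time"],o["ft_force"]); print(rel(o,[0.506,0.278,0.072],np.radians(65.7)))
E
```

```text
1.7 [0.57636774 0.06906608 1.15537009]
(array([-34.65, -16.31,  15.05]), array([-0.   , -0.   , -0.001]))
```

Emit:
send_rows:
  deltas:
    - {"tx": -7, "ty": -3.2, "tz": 2}
    - {"tx": -11, "ty": -5, "tz": 4}
    - {"tx": -14, "ty": -6.6, "tz": 6}
    - {"tx": -17, "ty": -8, "tz": 8}
    - {"tx": -20, "ty": -9.5, "tz": 10}
  claw: 0
  squeeze: 20

```text
schema error: expected keys tx, ty, tz, rx, ry, rz
```

Emit:
send_rows:
  deltas:
    - {"tx": -3.7, "ty": -1.7, "tz": 0.5}
    - {"tx": -7.4, "ty": -3.4, "tz": 1.5}
    - {"tx": -11, "ty": -5.1, "tz": 3}
    - {"tx": -14.6, "ty": -6.8, "tz": 5}
    - {"tx": -14.6, "ty": -6.8, "tz": 5}

```text
schema error: expected keys tx, ty, tz, rx, ry, rz
```

```bash
python3 - <<'E'
from rig import robot
from h import *
o=robot.get_obs(); print(o["time"],o["ft_force"],o["position"],o["grip_width"]); print(rel(o,[0.506,0.278,0.055],np.radians(65.7)))
d=robot.camera("side"); cv2.imwrite("pics/s1.png",cv2.resize(d["color"][250:480,220:480,::-1],None,fx=3,fy=2.5))
E
```

```text
1.7 [0.57636774 0.06906608 1.15537009] [0.25753825 0.56942889 0.22254608] 0.08711252165648513
(array([-34.65, -16.31,  16.75]), array([-0.   , -0.   , -0.001]))
```

View pics/s1.png

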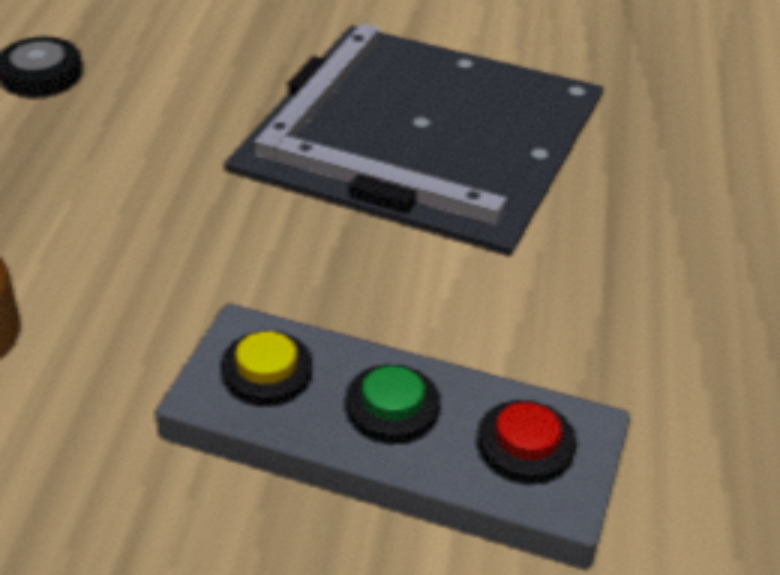

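The gauge's corner is empty. The keys stand about 15 mm proud of low dark rings, so pressing with closed fingertips is safe. Each row needs all six numbers.

Emit:
send_rows:
  deltas:
    - {"tx": -3.6, "ty": -1.7, "tz": 0.5, "rx": 0, "ry": 0, "rz": 0}
    - {"tx": -7.2, "ty": -3.4, "tz": 1.5, "rx": 0, "ry": 0, "rz": 0}
    - {"tx": -10.8, "ty": -5.1, "tz": 2.5, "rx": 0, "ry": 0, "rz": 0}
    - {"tx": -14.4, "ty": -6.8, "tz": 4, "rx": 0, "ry": 0, "rz": 0}
    - {"tx": -18, "ty": -8.5, "tz": 5.5, "rx": 0, "ry": 0, "rz": 0}
  claw: 0
  squeeze: 20

```text
time: 2.17
position: [0.3866, 0.4181, 0.1682]
tool_rot: [0.21, 0.978, 0.001, 0.001]
ft_force: [0.3, 0.6, -0.0]
grip_width: 0.0613
```

Emit:
send_rows:
  deltas:
    - {"tx": -3.4, "ty": -1.6, "tz": 1.5, "rx": 0, "ry": 0, "rz": 0}
    - {"tx": -6.8, "ty": -3.2, "tz": 3, "rx": 0, "ry": 0, "rz": 0}
    - {"tx": -10.2, "ty": -4.8, "tz": 5, "rx": 0, "ry": 0, "rz": 0}
    - {"tx": -13.6, "ty": -6.4, "tz": 7, "rx": 0, "ry": 0, "rz": 0}
    - {"tx": -16.65, "ty": -7.81, "tz": 9.5, "rx": 0, "ry": 0, "rz": 0}

```text
time: 2.58
position: [0.5063, 0.2791, 0.0746]
tool_rot: [0.211, 0.977, 0.001, 0.001]
ft_force: [0.8, 0.7, -0.0]
grip_width: 0.0281
```

```bash
python3 - <<'E'
from rig import robot
from h import *
o=robot.get_obs(); print(o["time"],o["ft_force"],o["position"],o["grip_width"]); print(rel(o,[0.506,0.278,0.055],np.radians(65.7)))
d=robot.camera("side"); cv2.imwrite("pics/s2.png",cv2.resize(d["color"][250:480,220:480,::-1],None,fx=3,fy=2.5))
E
```

```text
2.5833 [ 0.80214776  0.70896498 -0.04775479] [0.50634641 0.2791287  0.07455565] 0.028096454220992235
(array([-0.01, -0.12,  1.96]), array([ 0.002,  0.003, -0.001]))
```

View pics/s2.png

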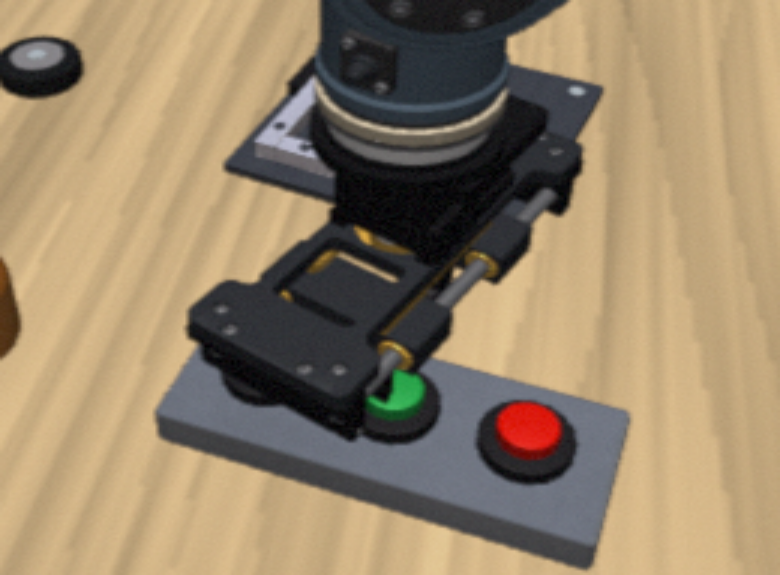

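Emit:
send_rows:
  deltas:
    - {"tx": 0, "ty": 0, "tz": 0, "rx": 0, "ry": 0, "rz": 0}
    - {"tx": 0, "ty": 0, "tz": 0, "rx": 0, "ry": 0, "rz": 0}
    - {"tx": 0, "ty": 0, "tz": 0.6, "rx": 0, "ry": 0, "rz": 0}
    - {"tx": 0, "ty": 0, "tz": 1.2, "rx": 0, "ry": 0, "rz": 0}
    - {"tx": 0, "ty": 0, "tz": 1.7, "rx": 0, "ry": 0, "rz": 0}

```text
time: 3.05
position: [0.5032, 0.2818, 0.0576]
tool_rot: [0.21, 0.978, 0.0, 0.0]
ft_force: [1.1, 0.5, 0.4]
grip_width: 0.0011
```

Emit:
send_rows:
  deltas:
    - {"tx": 0, "ty": 0, "tz": 0.15, "rx": 0, "ry": 0, "rz": 0}
    - {"tx": 0, "ty": 0, "tz": 0.3, "rx": 0, "ry": 0, "rz": 0}
    - {"tx": 0, "ty": 0, "tz": 0.4, "rx": 0, "ry": 0, "rz": 0}
    - {"tx": 0, "ty": 0, "tz": 0.4, "rx": 0, "ry": 0, "rz": 0}

```text
time: 3.38
position: [0.5037, 0.2808, 0.0533]
tool_rot: [0.211, 0.978, -0.0, -0.0]
ft_force: [1.3, -0.1, 0.5]
grip_width: 0.0003
```

Emit:
send_rows:
  deltas:
    - {"tx": 0, "ty": 0, "tz": 0.15, "rx": 0, "ry": 0, "rz": 0}
    - {"tx": 0, "ty": 0, "tz": 0.3, "rx": 0, "ry": 0, "rz": 0}
    - {"tx": 0, "ty": 0, "tz": 0.4, "rx": 0, "ry": 0, "rz": 0}
    - {"tx": 0, "ty": 0, "tz": 0.4, "rx": 0, "ry": 0, "rz": 0}

```text
time: 3.72
position: [0.5041, 0.2807, 0.0495]
tool_rot: [0.211, 0.977, 0.0, 0.0]
ft_force: [-0.7, 2.1, 2.6]
grip_width: 0.0004
```

Emit:
send_rows:
  deltas:
    - {"tx": 0, "ty": 0, "tz": 0.1, "rx": 0, "ry": 0, "rz": 0}
    - {"tx": 0, "ty": 0, "tz": 0.15, "rx": 0, "ry": 0, "rz": 0}
    - {"tx": 0, "ty": 0, "tz": 0.15, "rx": 0, "ry": 0, "rz": 0}

```text
time: 3.97
position: [0.5041, 0.2807, 0.048]
tool_rot: [0.211, 0.978, 0.0, 0.0]
ft_force: [-0.6, 1.6, 4.1]
grip_width: 0.0007
```

Emit:
send_rows:
  deltas:
    - {"tx": 0, "ty": 0, "tz": 0.15, "rx": 0, "ry": 0, "rz": 0}
    - {"tx": 0, "ty": 0, "tz": 0.3, "rx": 0, "ry": 0, "rz": 0}
    - {"tx": 0, "ty": 0, "tz": 0.3, "rx": 0, "ry": 0, "rz": 0}

```text
time: 4.22
position: [0.5042, 0.2808, 0.0463]
tool_rot: [0.211, 0.978, 0.0, 0.0]
ft_force: [-2.3, 1.2, 12.3]
grip_width: 0.0004
```

Emit:
send_rows:
  deltas:
    - {"tx": 0, "ty": 0, "tz": 0.1, "rx": 0, "ry": 0, "rz": 0}
    - {"tx": 0, "ty": 0, "tz": 0.2, "rx": 0, "ry": 0, "rz": 0}
    - {"tx": 0, "ty": 0, "tz": 0.2, "rx": 0, "ry": 0, "rz": 0}

```text
time: 4.47
position: [0.5042, 0.2807, 0.046]
tool_rot: [0.211, 0.978, 0.0, 0.001]
ft_force: [-5.7, 0.2, 24.6]
grip_width: 0.0005
```

Green is at its stop: 24.6 N, with no further travel at z = 0.046. Lift, then check.

Emit:
send_rows:
  deltas:
    - {"tx": 0, "ty": 0, "tz": -0.8, "rx": 0, "ry": 0, "rz": 0}
    - {"tx": 0, "ty": 0, "tz": -2, "rx": 0, "ry": 0, "rz": 0}
    - {"tx": 0, "ty": 0, "tz": -3, "rx": 0, "ry": 0, "rz": 0}
    - {"tx": 0, "ty": 0, "tz": -3, "rx": 0, "ry": 0, "rz": 0}

```text
time: 4.8
position: [0.5051, 0.2807, 0.0745]
tool_rot: [0.211, 0.978, 0.001, 0.001]
ft_force: [0.4, 1.1, 0.8]
grip_width: 0.0007
```

```bash
python3 - <<'E'
from rig import robot
from h import *
o=robot.get_obs(); print(o["time"],o["ft_force"],o["position"],o["grip_width"]); print(rel(o,[0.570,0.2690,0.055],np.radians(65.7)))
d=robot.camera("side"); cv2.imwrite("pics/s3.png",cv2.resize(d["color"][250:480,220:480,::-1],None,fx=3,fy=2.5))
E
```

```text
4.8 [0.35891886 1.07196341 0.76661773] [0.50510422 0.28067214 0.07453113] 0.0007222030095266599
(array([-6.39,  1.61,  1.97]), array([ 0.002,  0.003, -0.001]))
```

View pics/s3.png

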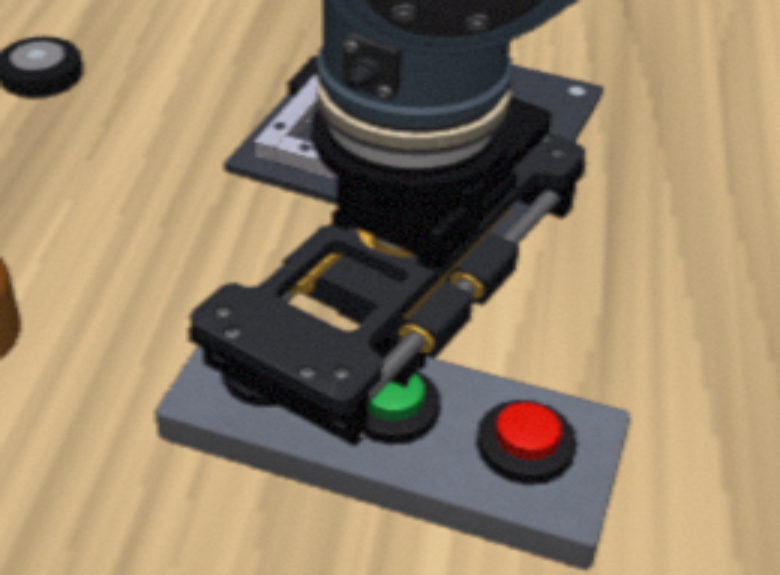

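The green key is up again and the tool is clear of it. Next is yellow.

Emit:
send_rows:
  deltas:
    - {"tx": -3.2, "ty": 0.8, "tz": 0, "rx": 0, "ry": 0, "rz": 0}
    - {"tx": -6.4, "ty": 1.6, "tz": 0, "rx": 0, "ry": 0, "rz": 0}
    - {"tx": -6.4, "ty": 1.6, "tz": 0.5, "rx": 0, "ry": 0, "rz": 0}
    - {"tx": -6.4, "ty": 1.6, "tz": 1.2, "rx": 0, "ry": 0, "rz": 0}
    - {"tx": -6.4, "ty": 1.6, "tz": 1.7, "rx": 0, "ry": 0, "rz": 0}

```text
time: 5.27
position: [0.5673, 0.2681, 0.0541]
tool_rot: [0.211, 0.977, -0.001, -0.002]
ft_force: [-0.1, -0.3, 0.3]
grip_width: -0.0001
```

Emit:
send_rows:
  deltas:
    - {"tx": 0, "ty": 0, "tz": 0.2, "rx": 0, "ry": 0, "rz": 0}
    - {"tx": 0, "ty": 0, "tz": 0.4, "rx": 0, "ry": 0, "rz": 0}
    - {"tx": 0, "ty": 0, "tz": 0.6, "rx": 0, "ry": 0, "rz": 0}
    - {"tx": 0, "ty": 0, "tz": 0.6, "rx": 0, "ry": 0, "rz": 0}

```text
time: 5.6
position: [0.5673, 0.2687, 0.0495]
tool_rot: [0.211, 0.978, -0.001, -0.001]
ft_force: [-1.7, -0.4, 3.2]
grip_width: 0.0009
```

Emit:
send_rows:
  deltas:
    - {"tx": 0, "ty": 0, "tz": 0.15, "rx": 0, "ry": 0, "rz": 0}
    - {"tx": 0, "ty": 0, "tz": 0.3, "rx": 0, "ry": 0, "rz": 0}
    - {"tx": 0, "ty": 0, "tz": 0.3, "rx": 0, "ry": 0, "rz": 0}

```text
time: 5.85
position: [0.5682, 0.269, 0.047]
tool_rot: [0.211, 0.978, -0.0, -0.0]
ft_force: [-3.6, 0.7, 4.2]
grip_width: 0.0004
```

Emit:
send_rows:
  deltas:
    - {"tx": 0, "ty": 0, "tz": 0.15, "rx": 0, "ry": 0, "rz": 0}
    - {"tx": 0, "ty": 0, "tz": 0.3, "rx": 0, "ry": 0, "rz": 0}
    - {"tx": 0, "ty": 0, "tz": 0.3, "rx": 0, "ry": 0, "rz": 0}

```text
time: 6.1
position: [0.5684, 0.269, 0.0463]
tool_rot: [0.211, 0.978, 0.0, -0.0]
ft_force: [-6.4, -1.5, 15.6]
grip_width: 0.0003
```

Emit:
send_rows:
  deltas:
    - {"tx": 0, "ty": 0, "tz": 0.1, "rx": 0, "ry": 0, "rz": 0}
    - {"tx": 0, "ty": 0, "tz": 0.1, "rx": 0, "ry": 0, "rz": 0}

```text
time: 6.27
position: [0.5684, 0.269, 0.0461]
tool_rot: [0.211, 0.978, 0.0, -0.0]
ft_force: [-7.4, -1.4, 20.7]
grip_width: 0.0002
```

Yellow is at its stop too (20.7 N). Lift and check the panel.

Emit:
send_rows:
  deltas:
    - {"tx": 0, "ty": 0, "tz": -1, "rx": 0, "ry": 0, "rz": 0}
    - {"tx": 0, "ty": 0, "tz": -4, "rx": 0, "ry": 0, "rz": 0}
    - {"tx": 0, "ty": 0, "tz": -8, "rx": 0, "ry": 0, "rz": 0}
    - {"tx": 0, "ty": 0, "tz": -12, "rx": 0, "ry": 0, "rz": 0}
    - {"tx": 0, "ty": 0, "tz": -15, "rx": 0, "ry": 0, "rz": 0}

```text
time: 6.68
position: [0.5708, 0.2691, 0.196]
tool_rot: [0.211, 0.978, 0.001, 0.003]
ft_force: [0.6, 0.3, -0.2]
grip_width: 0.0005
```

```bash
python3 - <<'E'
from rig import robot
from h import *
o=robot.get_obs(); print(o["time"],o["ft_force"],o["position"],o["q"])
T=Ro.from_quat(o["tool_rot"]); print(T.inv().apply(np.array([0.5436,-0.309,0.2])-o["position"])*100)
E
```

```text
6.6833 [ 0.56334085  0.26154775 -0.16095516] [0.57078431 0.26909956 0.19595045] [ 2.63827692e-01  5.62798966e-01  1.44809397e+00 -2.15526131e-04
  1.12508988e+00 -8.82067421e-01]
[-21.35137016 -53.79052275  -0.49352639]
```

Emit:
send_rows:
  deltas:
    - {"tx": -1.07, "ty": -2.69, "tz": 0, "rx": 0, "ry": 0, "rz": 0.112}
    - {"tx": -2.14, "ty": -5.38, "tz": 0, "rx": 0, "ry": 0, "rz": 0.224}
    - {"tx": -3.2, "ty": -8.07, "tz": 0, "rx": 0, "ry": 0, "rz": 0.336}
    - {"tx": -4.27, "ty": -10.76, "tz": 0, "rx": 0, "ry": 0, "rz": 0.448}
    - {"tx": -5.34, "ty": -13.45, "tz": 0, "rx": 0, "ry": 0, "rz": 0.56}
  claw: 7

```text
time: 7.1
position: [0.5629, 0.1229, 0.193]
tool_rot: [0.475, 0.88, 0.001, 0.001]
ft_force: [0.3, -0.7, -0.4]
grip_width: 0.026
```

Emit:
send_rows:
  deltas:
    - {"tx": -2.33, "ty": -1.71, "tz": 0, "rx": 0, "ry": 0, "rz": 0.112}
    - {"tx": -4.66, "ty": -3.43, "tz": 0, "rx": 0, "ry": 0, "rz": 0.224}
    - {"tx": -7, "ty": -5.14, "tz": 0, "rx": 0, "ry": 0, "rz": 0.336}
    - {"tx": -9.33, "ty": -6.86, "tz": 0, "rx": 0, "ry": 0, "rz": 0.448}
    - {"tx": -11.66, "ty": -8.57, "tz": 0, "rx": 0, "ry": 0, "rz": 0.56}

```text
time: 7.52
position: [0.5559, -0.0222, 0.1928]
tool_rot: [0.7, 0.714, 0.001, 0.001]
ft_force: [-0.0, -0.2, -0.1]
grip_width: 0.0588
```

Emit:
send_rows:
  deltas:
    - {"tx": -2.89, "ty": -0.21, "tz": 0, "rx": 0, "ry": 0, "rz": 0.112}
    - {"tx": -5.77, "ty": -0.42, "tz": 0, "rx": 0, "ry": 0, "rz": 0.224}
    - {"tx": -8.66, "ty": -0.64, "tz": 0, "rx": 0, "ry": 0, "rz": 0.336}
    - {"tx": -11.54, "ty": -0.85, "tz": 0, "rx": 0, "ry": 0, "rz": 0.448}
    - {"tx": -14.43, "ty": -1.06, "tz": 0, "rx": 0, "ry": 0, "rz": 0.56}

```text
time: 7.93
position: [0.5489, -0.167, 0.1928]
tool_rot: [0.87, 0.493, 0.001, 0.001]
ft_force: [1.4, -0.5, -0.3]
grip_width: 0.0698
```

Emit:
send_rows:
  deltas:
    - {"tx": -3.2, "ty": 1.7, "tz": 0, "rx": 0, "ry": 0, "rz": 0.112}
    - {"tx": -6.4, "ty": 3.4, "tz": 0, "rx": 0, "ry": 0, "rz": 0.224}
    - {"tx": -9.6, "ty": 5.1, "tz": 0, "rx": 0, "ry": 0, "rz": 0.336}
    - {"tx": -12.79, "ty": 6.77, "tz": 0, "rx": 0, "ry": 0, "rz": 0.448}
    - {"tx": -12.79, "ty": 6.77, "tz": 0, "rx": 0, "ry": 0, "rz": 0.56}

```text
time: 8.35
position: [0.5423, -0.3183, 0.193]
tool_rot: [0.973, 0.231, 0.001, 0.004]
ft_force: [-0.0, -0.2, 1.0]
grip_width: 0.0701
```

```bash
cat > w.py <<'E'
from rig import robot
from h import *
import sys
o=robot.get_obs(); d=robot.camera("wrist"); cv2.imwrite(f"pics/{sys.argv[1]}.png",d["color"][:,:,::-1])
T=Ro.from_quat(o["tool_rot"]);M=d["tool_from_camera"]
R=T.as_matrix()@M[:3,:3]; C=T.as_matrix()@M[:3,3]+o["position"]
d["R"]=R.T; d["t"]=-R.T@C
np.savez("w.npz",**d)
print(o["time"],o["ft_force"],o["position"],o["q"].round(3),T.as_matrix()[:2,1],np.degrees(np.arctan2(*T.as_matrix()[1::-1,1])),T.as_matrix()[:,2])
E
python3 w.py w1
```

```text
8.35 [-0.01879661 -0.20144662  1.02179611] [ 0.54234309 -0.3183312   0.19304022] [-0.707  0.562  1.458 -0.003  1.112  0.4  ] [ 0.44908962 -0.89344206] -63.31356094971153 [ 0.00446309 -0.00775465 -0.99995997]
```

View pics/w1.png

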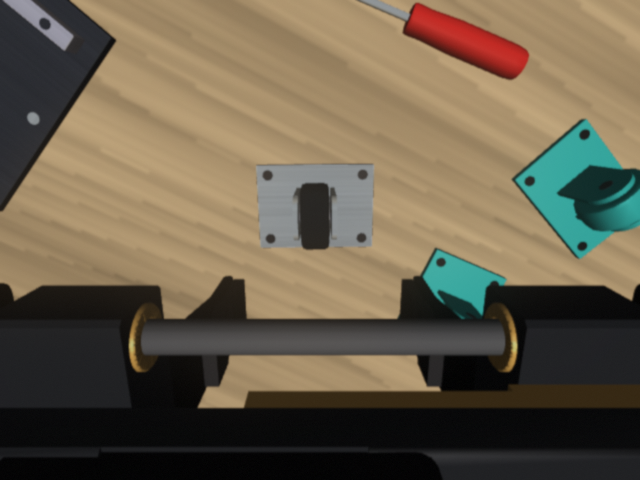

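```bash
cat > c.py <<'E'
from h import *
d=dict(np.load("w.npz"))
c=d["color"].astype(int);sat=c.max(2)-c.min(2);m=((sat<28)&(c.mean(2)>90)).astype(np.uint8)
M=np.zeros_like(m);M[130:270,230:400]=m[130:270,230:400]
n,l,s,_=cv2.connectedComponentsWithStats(M);i=1+np.argmax(s[1:,4]);print(s[i])
cc,_=cv2.findContours((l==i).astype(np.uint8),0,1);cc=max(cc,key=cv2.contourArea)
w=world(d,cc[:,0],0.008)[:,:2];r=cv2.minAreaRect((w*1000).astype(np.float32));print(r,cv2.boxPoints(r))
pl=world(d,[[285,240],[350,180]]);print(pl)
E
python3 c.py
```

```text
[ 256  164  118   84 7152]
((546.2626953125, -309.60345458984375), (75.90763092041016, 103.35487365722656), 27.173194885253906) [[ 488.89767 -280.96246]
 [ 536.098   -372.9101 ]
 [ 603.6277  -338.24445]
 [ 556.42737 -246.29681]]
[[ 0.50556108 -0.298634    0.0076872 ]
 [ 0.58130435 -0.32673197  0.00675567]]
```

```bash
python3 - <<'E'
from rig import robot
from h import *
o=robot.get_obs(); print(rel(o,[0.5452,-0.3095,0.017],np.radians(-62.75)))
E
```

```text
(array([ 0.5 , -0.4 , 17.57]), array([ 0.005, -0.001, -0.013]))
```

Emit:
send_rows:
  deltas:
    - {"tx": 0.2, "ty": -0.2, "tz": 2.5, "rx": 0, "ry": 0, "rz": 0}
    - {"tx": 0.5, "ty": -0.4, "tz": 5, "rx": 0, "ry": 0, "rz": 0}
    - {"tx": 0.5, "ty": -0.4, "tz": 7.5, "rx": 0, "ry": 0, "rz": 0}
    - {"tx": 0.5, "ty": -0.4, "tz": 9, "rx": 0, "ry": 0, "rz": 0}
    - {"tx": 0.5, "ty": -0.4, "tz": 9, "rx": 0, "ry": 0, "rz": 0}

```text
time: 8.82
position: [0.5422, -0.3012, 0.0989]
tool_rot: [0.971, 0.238, -0.002, -0.003]
ft_force: [-0.0, 0.7, 0.6]
grip_width: 0.0703
```

```bash
python3 w.py w2;python3 - <<'E'
from rig import robot
from h import *
o=robot.get_obs(); print(rel(o,[0.5452,-0.3095,0.017],np.radians(-62.75)))
E
```

```text
8.8167 [-0.01196256  0.70124543  0.60214266] [ 0.54215397 -0.30118932  0.09894931] [-0.687  0.679  1.541  0.     0.93   0.404] [ 0.46150186 -0.88711361] -62.51525982052262 [-0.00559133  0.00469174 -0.99997336]
(array([-0.15,  0.77,  8.39]), array([-0.004,  0.001,  0.004]))
```

View pics/w2.png

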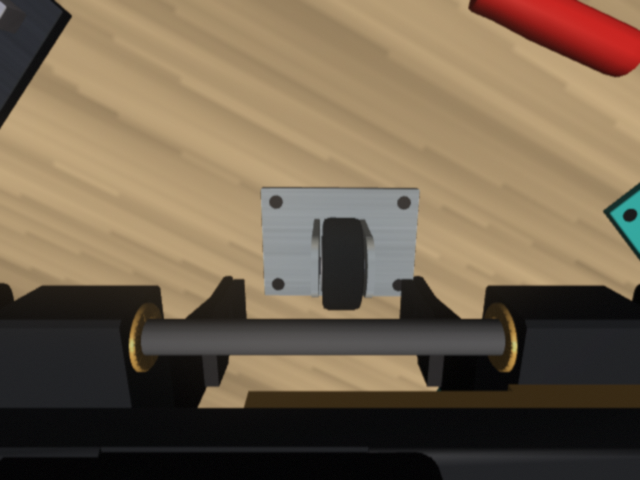

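Emit:
send_rows:
  deltas:
    - {"tx": 0, "ty": 0.5, "tz": 1, "rx": 0, "ry": 0, "rz": 0}
    - {"tx": 0, "ty": 0.5, "tz": 1, "rx": 0, "ry": 0, "rz": 0}
    - {"tx": 0, "ty": 0.5, "tz": 1, "rx": 0, "ry": 0, "rz": 0}

```text
time: 9.12
position: [0.547, -0.3087, 0.0935]
tool_rot: [0.972, 0.236, 0.001, 0.001]
ft_force: [0.1, -0.1, -0.1]
grip_width: 0.0698
```

```bash
python3 w.py w3;python3 - <<'E'
from rig import robot
from h import *
o=robot.get_obs(); print(rel(o,[0.5452,-0.3095,0.017],np.radians(-62.75)))
E
sed -i 's/M\[130:270,230:400\]=m\[130:270,230:400\]/M[130:310,200:450]=m[130:310,200:450]/' c.py; python3 c.py
```

```text
9.1167 [ 0.14060534 -0.10366095 -0.08218149] [ 0.54704949 -0.30866693  0.09346689] [-0.691  0.692  1.53   0.     0.918  0.402] [ 0.4592421  -0.88830967] -62.661748661647344 [ 0.00136026 -0.00112114 -0.99999845]
(array([-0.21, -0.02,  7.67]), array([ 0.002, -0.001,  0.001]))
[  244   191   162   112 12711]
((545.9827270507812, -310.0329895019531), (76.80472564697266, 103.60690307617188), 27.31483268737793) [[ 488.09073 -281.62778]
 [ 535.63385 -373.68234]
 [ 603.87476 -338.4382 ]
 [ 556.3316  -246.38364]]
[[ 5.39314508e-01 -2.84007570e-01  8.03136710e-03]
 [ 5.92922421e-01 -3.04266733e-01 -1.25233204e-04]]
```

Emit:
send_rows:
  deltas:
    - {"tx": -0.1, "ty": 0, "tz": 2, "rx": 0, "ry": 0, "rz": 0}
    - {"tx": -0.1, "ty": 0.05, "tz": 4, "rx": 0, "ry": 0, "rz": 0}
    - {"tx": -0.1, "ty": 0.05, "tz": 5.8, "rx": 0, "ry": 0, "rz": 0}
    - {"tx": -0.1, "ty": 0.05, "tz": 7, "rx": 0, "ry": 0, "rz": 0}
    - {"tx": -0.1, "ty": 0.05, "tz": 7.4, "rx": 0, "ry": 0, "rz": 0}

```text
time: 9.58
position: [0.545, -0.3084, 0.0175]
tool_rot: [0.972, 0.236, -0.001, -0.001]
ft_force: [0.8, 0.5, 1.2]
grip_width: 0.07
```

Emit:
send_rows:
  deltas:
    - {"tx": 0, "ty": 0, "tz": 0, "rx": 0, "ry": 0, "rz": 0}
    - {"tx": 0, "ty": 0, "tz": 0, "rx": 0, "ry": 0, "rz": 0}
    - {"tx": 0, "ty": 0, "tz": 0, "rx": 0, "ry": 0, "rz": 0}
    - {"tx": 0, "ty": 0, "tz": 0, "rx": 0, "ry": 0, "rz": 0}
    - {"tx": 0, "ty": 0, "tz": 0, "rx": 0, "ry": 0, "rz": 0}
  claw: 2.5
  squeeze: 40

```text
time: 10.0
position: [0.5462, -0.3094, 0.0198]
tool_rot: [0.972, 0.236, 0.001, 0.001]
ft_force: [-0.1, -0.4, 0.0]
grip_width: 0.0445
```

Emit:
send_rows:
  deltas:
    - {"tx": 0, "ty": 0, "tz": 0, "rx": 0, "ry": 0, "rz": 0}
    - {"tx": 0, "ty": 0, "tz": 0, "rx": 0, "ry": 0, "rz": 0}
    - {"tx": 0, "ty": 0, "tz": 0, "rx": 0, "ry": 0, "rz": 0}

```text
time: 10.25
position: [0.5464, -0.3097, 0.0195]
tool_rot: [0.972, 0.236, 0.001, 0.001]
ft_force: [-0.4, -0.5, 1.9]
grip_width: 0.0335
```

Emit:
send_rows:
  deltas:
    - {"tx": 0, "ty": 0, "tz": -1, "rx": 0, "ry": 0, "rz": 0}
    - {"tx": 0, "ty": 0, "tz": -3, "rx": 0, "ry": 0, "rz": 0}
    - {"tx": 0, "ty": 0, "tz": -6, "rx": 0, "ry": 0, "rz": 0}
    - {"tx": 0, "ty": 0, "tz": -9, "rx": 0, "ry": 0, "rz": 0}
    - {"tx": 0, "ty": 0, "tz": -9, "rx": 0, "ry": 0, "rz": 0}

```text
time: 10.67
position: [0.5482, -0.3106, 0.114]
tool_rot: [0.972, 0.236, 0.003, 0.003]
ft_force: [1.3, -2.3, -4.8]
grip_width: 0.0336
```

```bash
python3 - <<'E'
from rig import robot
from h import *
o=robot.get_obs(); print(o["time"],o["grip_width"],o["ft_force"],rel(o,[0.47,-0.04,0.11],np.radians(-104.55)))
E
```

```text
10.6667 0.03357272615151869 [ 1.32508051 -2.330662   -4.81963048] (array([  5.47, -27.64,   0.2 ]), array([ 0.006, -0.007,  0.731]))
```

Emit:
send_rows:
  deltas:
    - {"tx": 0.55, "ty": -2.76, "tz": 0, "rx": 0, "ry": 0, "rz": 0.073}
    - {"tx": 1.1, "ty": -5.53, "tz": 0, "rx": 0, "ry": 0, "rz": 0.146}
    - {"tx": 1.64, "ty": -8.3, "tz": 0, "rx": 0, "ry": 0, "rz": 0.219}
    - {"tx": 2.19, "ty": -11.06, "tz": 0, "rx": 0, "ry": 0, "rz": 0.292}
    - {"tx": 2.73, "ty": -13.82, "tz": 0, "rx": 0, "ry": 0, "rz": 0.366}

```text
time: 11.08
position: [0.5044, -0.1715, 0.1074]
tool_rot: [0.999, 0.053, -0.002, -0.001]
ft_force: [0.2, 0.5, -5.6]
grip_width: 0.0336
```

Emit:
send_rows:
  deltas:
    - {"tx": -0.6, "ty": -3.4, "tz": 0, "rx": 0, "ry": 0, "rz": 0.092}
    - {"tx": -1.2, "ty": -6.9, "tz": 0, "rx": 0, "ry": 0, "rz": 0.184}
    - {"tx": -1.8, "ty": -10.4, "tz": 0, "rx": 0, "ry": 0, "rz": 0.276}
    - {"tx": -2.4, "ty": -13.88, "tz": 0, "rx": 0, "ry": 0, "rz": 0.365}
    - {"tx": -2.4, "ty": -13.88, "tz": 0, "rx": 0, "ry": 0, "rz": 0.365}

```text
time: 11.5
position: [0.4597, -0.0313, 0.1072]
tool_rot: [0.992, -0.126, -0.007, -0.002]
ft_force: [-1.5, 0.8, -6.0]
grip_width: 0.0335
```

Emit:
send_rows:
  deltas:
    - {"tx": 0, "ty": 0, "tz": 0, "rx": 0, "ry": 0, "rz": 0}
    - {"tx": 0, "ty": 0, "tz": 0, "rx": 0, "ry": 0, "rz": 0}
    - {"tx": 0, "ty": 0, "tz": 0, "rx": 0, "ry": 0, "rz": 0}

```text
time: 11.75
position: [0.4681, -0.0392, 0.1086]
tool_rot: [0.992, -0.127, 0.0, 0.0]
ft_force: [0.7, -0.8, -6.3]
grip_width: 0.0338
```

```bash
python3 w.py w4
```

```text
11.75 [ 0.69398393 -0.77390992 -6.28685239] [ 0.46805114 -0.0391767   0.1085764 ] [-0.322  0.514  1.922 -0.     0.705  1.504] [-0.25173872 -0.96779521] -104.58042478371551 [ 6.98255149e-04 -4.19052134e-04 -9.99999668e-01]
```

View pics/w4.png

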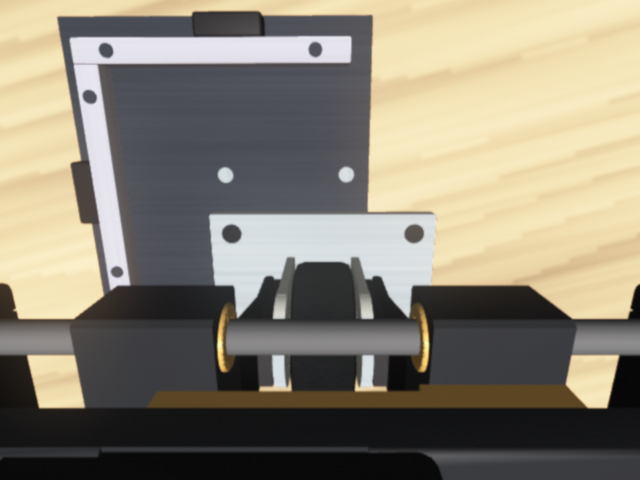

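```bash
cat > f.py <<'E'
from h import *
d=dict(np.load("w.npz"));g=cv2.cvtColor(d["color"],cv2.COLOR_RGB2GRAY).astype(float)
g=cv2.GaussianBlur(g,(3,3),0)
def line(pts):
    pts=np.array(pts);vx,vy,x,y=cv2.fitLine(pts.astype(np.float32),cv2.DIST_HUBER,0,.01,.01).ravel();return np.array([x,y]),np.array([vx,vy])
# far inner edge: for each col strongest drop in rows 50..75
P=[(c,50+np.argmin(np.diff(g[50:76,c]))+.5) for c in range(140,345,3)]
Q=[(85+np.argmin(np.diff(g[r,85:140]))+.5,r) for r in range(110,280,3)]
print(P[::10],Q[::8])
w=[world(d,np.array(x),0.026)[:,:2]*1000 for x in(P,Q)]
(pa,va),(pb,vb)=line(w[0]),line(w[1])
print("far fence dir",np.degrees(np.arctan2(va[1],va[0])),"left fence dir",np.degrees(np.arctan2(vb[1],vb[0])))
s=np.linalg.solve(np.c_[va,-vb],pb-pa);print("corner",pa+s[0]*va)
E1=[(c,200+np.argmax(np.diff(g[200:225,c]))+.5) for c in range(225,360,3)]
e=world(d,np.array(E1),0.1085-0.0195+0.008)[:,:2]*1000;p,v=line(e);print("plate front edge",p,np.degrees(np.arctan2(v[1],v[0])))
B=[(c,8+np.argmin(np.diff(g[8:24,c]))+.5) for c in list(range(80,185,3))+list(range(270,360,3))]
b=world(d,np.array(B),0.01)[:,:2]*1000;p,v=line(b);print("base far edge",p,np.degrees(np.arctan2(v[1],v[0])))
E
python3 f.py
```

```text
[(140, np.float64(63.5)), (170, np.float64(63.5)), (200, np.float64(63.5)), (230, np.float64(63.5)), (260, np.float64(62.5)), (290, np.float64(62.5)), (320, np.float64(62.5))] [(np.float64(103.5), 110), (np.float64(107.5), 134), (np.float64(111.5), 158), (np.float64(114.5), 182), (np.float64(118.5), 206), (np.float64(121.5), 230), (np.float64(96.5), 254), (np.float64(128.5), 278)]
far fence dir 75.737404 left fence dir -14.4743805
corner [607.8455    60.292385]
plate front edge [508.01672  -33.522724] 75.40794
base far edge [623.2459      3.8565145] 75.59366
```

The wrist view shows the gauge and the held plate parallel to within about 0.2°, with the fence corner near (0.607, 0.061). Next I set the caster down about 15 mm short of both fences.

Emit:
send_rows:
  deltas:
    - {"tx": 1.5, "ty": -1.6, "tz": 0, "rx": 0, "ry": 0, "rz": 0}
    - {"tx": 3.5, "ty": -3.8, "tz": 0, "rx": 0, "ry": 0, "rz": 0}
    - {"tx": 5.2, "ty": -5.8, "tz": 0.5, "rx": 0, "ry": 0, "rz": 0}
    - {"tx": 5.65, "ty": -6.45, "tz": 2, "rx": 0, "ry": 0, "rz": 0}
    - {"tx": 5.65, "ty": -6.45, "tz": 4, "rx": 0, "ry": 0, "rz": 0}

```text
time: 12.22
position: [0.5437, 0.0093, 0.0698]
tool_rot: [0.992, -0.127, 0.005, 0.0]
ft_force: [1.2, -0.0, -7.1]
grip_width: 0.0337
```

Emit:
send_rows:
  deltas:
    - {"tx": 0, "ty": 0, "tz": 1, "rx": 0, "ry": 0, "rz": 0}
    - {"tx": 0, "ty": 0, "tz": 2, "rx": 0, "ry": 0, "rz": 0}
    - {"tx": 0, "ty": 0, "tz": 3, "rx": 0, "ry": 0, "rz": 0}
    - {"tx": 0, "ty": 0, "tz": 3, "rx": 0, "ry": 0, "rz": 0}
    - {"tx": 0, "ty": 0, "tz": 3, "rx": 0, "ry": 0, "rz": 0}

```text
time: 12.63
position: [0.5378, 0.0094, 0.0384]
tool_rot: [0.992, -0.127, -0.001, -0.0]
ft_force: [0.5, -1.1, -6.3]
grip_width: 0.0336
```

Emit:
send_rows:
  deltas:
    - {"tx": 0, "ty": 0, "tz": 0.2, "rx": 0, "ry": 0, "rz": 0}
    - {"tx": 0, "ty": 0, "tz": 0.4, "rx": 0, "ry": 0, "rz": 0}
    - {"tx": 0, "ty": 0, "tz": 0.6, "rx": 0, "ry": 0, "rz": 0}
    - {"tx": 0, "ty": 0, "tz": 0.7, "rx": 0, "ry": 0, "rz": 0}
    - {"tx": 0, "ty": 0, "tz": 0.7, "rx": 0, "ry": 0, "rz": 0}

```text
time: 13.05
position: [0.5382, 0.0099, 0.0319]
tool_rot: [0.992, -0.127, 0.0, 0.0]
ft_force: [-0.5, -0.1, -6.2]
grip_width: 0.0335
```

Emit:
send_rows:
  deltas:
    - {"tx": 0, "ty": 0, "tz": 0.1, "rx": 0, "ry": 0, "rz": 0}
    - {"tx": 0, "ty": 0, "tz": 0.2, "rx": 0, "ry": 0, "rz": 0}
    - {"tx": 0, "ty": 0, "tz": 0.2, "rx": 0, "ry": 0, "rz": 0}

```text
time: 13.3
position: [0.5382, 0.0099, 0.0298]
tool_rot: [0.992, -0.127, -0.0, -0.0]
ft_force: [0.2, 0.1, -7.0]
grip_width: 0.0337
```

Emit:
send_rows:
  deltas:
    - {"tx": 0, "ty": 0, "tz": 0.05, "rx": 0, "ry": 0, "rz": 0}
    - {"tx": 0, "ty": 0, "tz": 0.1, "rx": 0, "ry": 0, "rz": 0}
    - {"tx": 0, "ty": 0, "tz": 0.1, "rx": 0, "ry": 0, "rz": 0}

```text
time: 13.55
position: [0.5383, 0.0099, 0.0295]
tool_rot: [0.992, -0.127, 0.0, 0.0]
ft_force: [-2.6, 0.1, 0.8]
grip_width: 0.0334
```

Emit:
send_rows:
  deltas:
    - {"tx": 0, "ty": 0, "tz": 0.05, "rx": 0, "ry": 0, "rz": 0}
    - {"tx": 0, "ty": 0, "tz": 0.1, "rx": 0, "ry": 0, "rz": 0}
    - {"tx": 0, "ty": 0, "tz": 0.1, "rx": 0, "ry": 0, "rz": 0}

```text
time: 13.8
position: [0.5383, 0.0099, 0.0295]
tool_rot: [0.992, -0.127, 0.0, 0.0]
ft_force: [-2.8, 1.2, 9.8]
grip_width: 0.0333
```

Emit:
send_rows:
  deltas:
    - {"tx": 0.2, "ty": -0.2, "tz": -0.08, "rx": 0, "ry": 0, "rz": 0}
    - {"tx": 0.5, "ty": -0.4, "tz": -0.08, "rx": 0, "ry": 0, "rz": 0}
    - {"tx": 0.8, "ty": -0.7, "tz": -0.08, "rx": 0, "ry": 0, "rz": 0}
    - {"tx": 1.1, "ty": -1, "tz": -0.08, "rx": 0, "ry": 0, "rz": 0}
    - {"tx": 1.2, "ty": -1.1, "tz": -0.08, "rx": 0, "ry": 0, "rz": 0}

```text
time: 14.22
position: [0.5517, 0.0172, 0.0295]
tool_rot: [0.992, -0.126, -0.001, 0.001]
ft_force: [-6.5, -4.2, 9.3]
grip_width: 0.0336
```

Emit:
send_rows:
  deltas:
    - {"tx": 0.1, "ty": 0, "tz": 0, "rx": 0, "ry": 0, "rz": 0}
    - {"tx": 0.2, "ty": 0, "tz": 0, "rx": 0, "ry": 0, "rz": 0}
    - {"tx": 0.3, "ty": 0, "tz": 0, "rx": 0, "ry": 0, "rz": 0}
    - {"tx": 0.3, "ty": 0, "tz": 0, "rx": 0, "ry": 0, "rz": 0}

```text
time: 14.55
position: [0.5521, 0.0173, 0.0295]
tool_rot: [0.992, -0.127, -0.004, 0.0]
ft_force: [-8.5, 0.6, 12.3]
grip_width: 0.034
```

```bash
python3 w.py w5
```

```text
14.55 [-8.51505446  0.58512429 12.26380956] [0.55205158 0.01725383 0.0294796 ] [-1.710e-01  7.270e-01  1.748e+00 -1.000e-03  6.730e-01  1.654e+00] [-0.25104072 -0.96797598] -104.53911308460515 [-7.15263725e-03  7.94717739e-04 -9.99974104e-01]
```

View pics/w5.png

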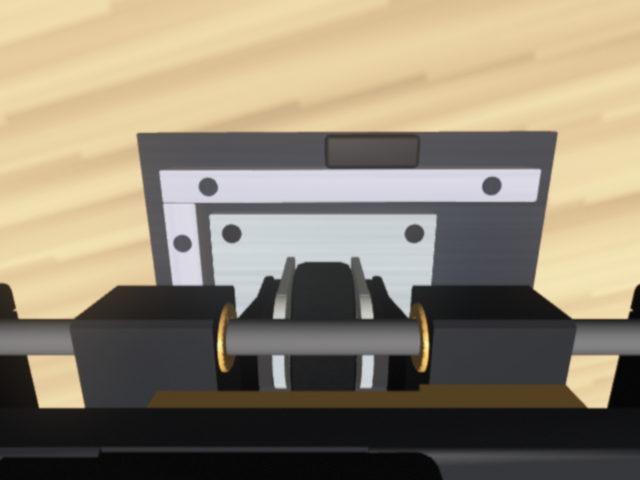

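```bash
cat > g.py <<'E'
from h import *
d=dict(np.load("w.npz"));g=cv2.GaussianBlur(cv2.cvtColor(d["color"],cv2.COLOR_RGB2GRAY).astype(float),(3,3),0)
import sys
print(g[190:225,300].round().astype(int).tolist()); print(g[265,185:220].round().astype(int).tolist())
f=world(d,[[220,202.5],[400,202.5]],0.026)*1000; p=world(d,[[220,213],[400,213]],0.018)*1000
l=world(d,[[199,265]],0.026)*1000; pl=world(d,[[210.5,265]],0.018)*1000
ex=np.array([.9684,-.249,0]);ey=np.array([.249,.9684,0])
print("gap far",(f@ex-p@ex), "gap left",(l@ey-pl@ey))
E
python3 g.py
```

```text
[215, 215, 215, 215, 214, 214, 214, 213, 213, 211, 203, 181, 144, 108, 90, 87, 87, 88, 88, 89, 91, 95, 103, 124, 160, 192, 204, 206, 206, 206, 208, 209, 210, 210, 209]
[219, 219, 219, 219, 219, 219, 219, 220, 220, 220, 220, 219, 218, 215, 204, 176, 133, 102, 90, 88, 88, 87, 86, 86, 86, 86, 94, 124, 168, 198, 208, 210, 210, 210, 210]
gap far [6.34672454 6.35727386] gap left [2.69551781]
```

Both gaps are still open (about 6 mm far, 3 mm left), so the resistance so far is only friction. I'll ease the downward push and keep sliding.

Emit:
send_rows:
  deltas:
    - {"tx": 0, "ty": 0, "tz": -0.1, "rx": 0, "ry": 0, "rz": 0}
    - {"tx": 0.1, "ty": 0, "tz": -0.1, "rx": 0, "ry": 0, "rz": 0}
    - {"tx": 0.2, "ty": 0, "tz": -0.1, "rx": 0, "ry": 0, "rz": 0}
    - {"tx": 0.3, "ty": 0, "tz": -0.1, "rx": 0, "ry": 0, "rz": 0}

```text
time: 14.93
position: [0.5579, 0.0163, 0.0295]
tool_rot: [0.992, -0.127, -0.001, -0.0]
ft_force: [-3.1, 1.8, 2.2]
grip_width: 0.0333
```

Emit:
send_rows:
  deltas:
    - {"tx": 0.1, "ty": 0, "tz": 0, "rx": 0, "ry": 0, "rz": 0}
    - {"tx": 0.2, "ty": 0, "tz": 0, "rx": 0, "ry": 0, "rz": 0}
    - {"tx": 0.2, "ty": 0, "tz": 0, "rx": 0, "ry": 0, "rz": 0}

```text
time: 15.18
position: [0.5588, 0.016, 0.0295]
tool_rot: [0.992, -0.127, -0.002, -0.0]
ft_force: [-5.6, 1.0, 3.6]
grip_width: 0.0338
```

Emit:
send_rows:
  deltas:
    - {"tx": 0.1, "ty": 0, "tz": 0, "rx": 0, "ry": 0, "rz": 0}
    - {"tx": 0.2, "ty": 0, "tz": 0, "rx": 0, "ry": 0, "rz": 0}
    - {"tx": 0.2, "ty": 0, "tz": 0, "rx": 0, "ry": 0, "rz": 0}

```text
time: 15.43
position: [0.5589, 0.0159, 0.0296]
tool_rot: [0.992, -0.126, -0.004, -0.0]
ft_force: [-8.4, 2.3, 6.6]
grip_width: 0.0337
```

Emit:
send_rows:
  deltas:
    - {"tx": 0.05, "ty": -0.1, "tz": 0, "rx": 0, "ry": 0, "rz": 0}
    - {"tx": 0.1, "ty": -0.2, "tz": 0, "rx": 0, "ry": 0, "rz": 0}
    - {"tx": 0.1, "ty": -0.3, "tz": 0, "rx": 0, "ry": 0, "rz": 0}
    - {"tx": 0.1, "ty": -0.3, "tz": 0, "rx": 0, "ry": 0, "rz": 0}

```text
time: 15.77
position: [0.5591, 0.0163, 0.0297]
tool_rot: [0.992, -0.126, -0.005, 0.002]
ft_force: [-11.0, -8.0, 8.6]
grip_width: 0.0338
```

Emit:
send_rows:
  deltas:
    - {"tx": 0, "ty": -0.1, "tz": -0.02, "rx": 0, "ry": 0, "rz": 0}
    - {"tx": 0, "ty": -0.2, "tz": -0.04, "rx": 0, "ry": 0, "rz": 0}
    - {"tx": 0, "ty": -0.3, "tz": -0.04, "rx": 0, "ry": 0, "rz": 0}
    - {"tx": 0, "ty": -0.3, "tz": -0.04, "rx": 0, "ry": 0, "rz": 0}

```text
time: 16.1
position: [0.5597, 0.0184, 0.0298]
tool_rot: [0.992, -0.125, -0.005, 0.002]
ft_force: [-12.1, -10.2, 6.1]
grip_width: 0.0336
```

```bash
python3 w.py w6
```

```text
16.1 [-12.10398522 -10.15405674   6.10459448] [0.55968439 0.01841481 0.02980056] [-0.164  0.733  1.725 -0.007  0.694  1.663] [-0.24866658 -0.96857386] -104.39883889921668 [-0.01121564 -0.00273817 -0.99993335]
```

View pics/w6.png

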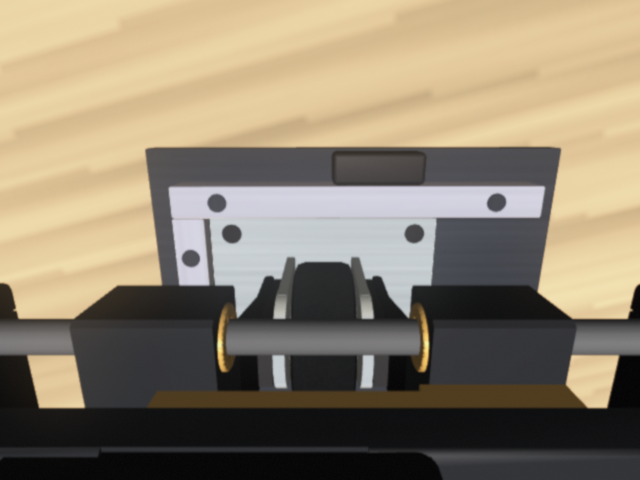

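The far side looks flush, with a thin gap left at about (208,250) on the left side. Keep pushing left.

Emit:
send_rows:
  deltas:
    - {"tx": 0, "ty": -0.1, "tz": 0, "rx": 0, "ry": 0, "rz": 0}
    - {"tx": 0, "ty": -0.2, "tz": 0, "rx": 0, "ry": 0, "rz": 0}
    - {"tx": 0, "ty": -0.2, "tz": 0, "rx": 0, "ry": 0, "rz": 0}

```text
time: 16.4
position: [0.5597, 0.0185, 0.0299]
tool_rot: [0.992, -0.125, -0.006, 0.003]
ft_force: [-12.9, -16.3, 9.0]
grip_width: 0.0336
```

Emit:
send_rows:
  deltas:
    - {"tx": 0, "ty": -0.1, "tz": 0, "rx": 0, "ry": 0, "rz": 0}
    - {"tx": 0, "ty": -0.2, "tz": 0, "rx": 0, "ry": 0, "rz": 0}
    - {"tx": 0, "ty": -0.2, "tz": 0, "rx": 0, "ry": 0, "rz": 0}

```text
time: 16.65
position: [0.5597, 0.0186, 0.03]
tool_rot: [0.992, -0.124, -0.006, 0.005]
ft_force: [-16.7, -23.7, 9.3]
grip_width: 0.0337
```

```bash
python3 w.py w7; python3 - <<'E'
from rig import robot
import cv2
a=cv2.imread("pics/w7.png")[140:300,140:570];cv2.imwrite("pics/w7c.png",cv2.resize(a,None,fx=1.86,fy=1.86,interpolation=2))
d=robot.camera("side")["color"][200:360,270:450,::-1];cv2.imwrite("pics/s7.png",cv2.resize(d,None,fx=3.7,fy=3.7,interpolation=2))
E
```

```text
16.65 [-16.74389424 -23.66301319   9.28554477] [0.55974964 0.01862948 0.03002177] [-0.161  0.734  1.723 -0.015  0.698  1.671] [-0.24682415 -0.96899972] -104.29051764829518 [-0.01368993 -0.00769198 -0.9998767 ]
```

View pics/w7c.png

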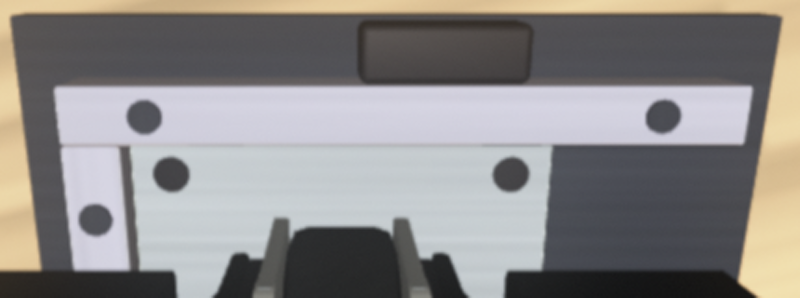

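View pics/s7.png

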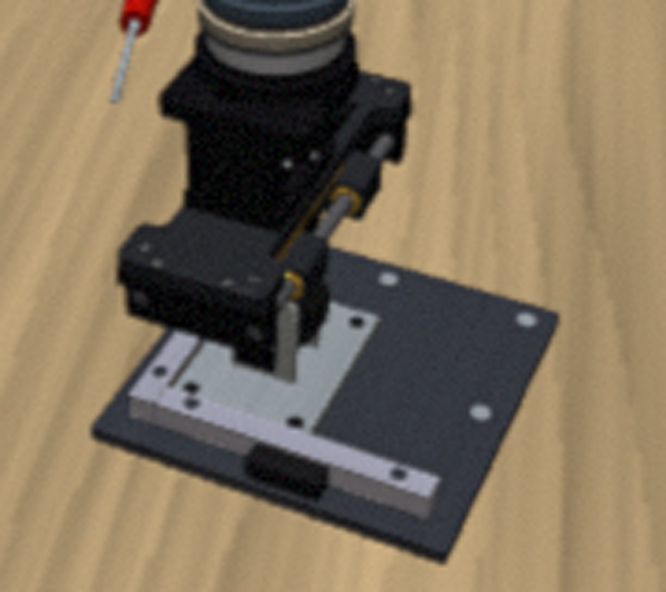

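Both sides are in contact. The tool has leaned about 0.9° under the push, which may have lifted the plate's near edge, so I'll counter-rotate and press down a little more.

```bash
cat > r.py <<'E'
from rig import robot
from h import *
o=robot.get_obs(); T=Ro.from_quat(o["tool_rot"]); f=o["ft_force"]
ex=np.array([.9684,-.249,0]);ey=np.array([.249,.9684,0])
print(o["time"],o["position"].round(4),"F local",round(float(f@ex),1),round(float(f@ey),1),round(float(f[2]),1),"mom",o["moment"].round(2),rel(o,o["position"],np.radians(-104.4))[1],o["grip_width"])
E
python3 r.py; python3 - <<'E'
from h import *
d=dict(np.load("w.npz"));g=cv2.GaussianBlur(cv2.cvtColor(d["color"],cv2.COLOR_RGB2GRAY).astype(float),(3,3),0)
ex=np.array([.9684,-.249,0]);ey=np.array([.249,.9684,0])
for r in (235,250,265,275):
    gd=np.diff(g[r,195:225]); a=195+np.argmin(gd)+.5;b=195+np.argmax(gd)+.5
    print(r,a,b,"left gap",(world(d,[[a,r]],.026)@ey-world(d,[[b,r]],.018)@ey)*1000)
for c in (230,260,300,350,390,420):
    col=g[205:230,c]; gd=np.diff(col); print(c,col.round().astype(int).tolist())
E
```

```text
16.75 [0.5598 0.0186 0.0301] F local -9.1 -26.9 10.4 mom [-3.78  2.58 -0.02] [0.011 0.011 0.002] 0.03344148142439359
235 222.5 210.5 left gap [-7.53711457]
250 206.5 211.5 left gap [-0.10224166]
265 207.5 213.5 left gap [0.38586232]
275 208.5 213.5 left gap [-0.06091096]
230 [209, 209, 209, 209, 209, 209, 209, 208, 208, 207, 206, 202, 198, 197, 201, 204, 205, 202, 183, 144, 100, 74, 69, 68, 68]
260 [209, 209, 209, 209, 209, 209, 209, 208, 208, 207, 205, 200, 192, 190, 196, 202, 205, 206, 206, 205, 204, 204, 204, 204, 203]
300 [210, 209, 209, 209, 209, 209, 208, 208, 207, 207, 205, 201, 194, 192, 196, 200, 203, 205, 205, 204, 203, 202, 201, 201, 202]
350 [211, 210, 209, 209, 209, 208, 207, 207, 207, 207, 205, 199, 191, 189, 193, 198, 201, 202, 203, 202, 201, 201, 200, 200, 201]
390 [211, 210, 210, 209, 209, 208, 207, 207, 207, 207, 205, 199, 190, 187, 193, 198, 201, 202, 203, 202, 201, 200, 199, 199, 200]
420 [211, 211, 210, 209, 208, 208, 207, 207, 206, 206, 204, 195, 180, 176, 187, 197, 201, 202, 199, 187, 158, 121, 91, 76, 71]
```

Emit:
send_rows:
  deltas:
    - {"tx": 0.1, "ty": 0, "tz": 0, "rx": 0.006, "ry": 0.006, "rz": 0.001}
    - {"tx": 0.2, "ty": 0, "tz": 0.03, "rx": 0.012, "ry": 0.012, "rz": 0.002}
    - {"tx": 0.2, "ty": 0, "tz": 0.06, "rx": 0.015, "ry": 0.015, "rz": 0.002}
    - {"tx": 0.2, "ty": 0, "tz": 0.06, "rx": 0.015, "ry": 0.015, "rz": 0.002}

```text
time: 17.08
position: [0.5597, 0.0186, 0.0295]
tool_rot: [0.992, -0.125, 0.0, -0.002]
ft_force: [-17.6, -20.6, 14.1]
grip_width: 0.0338
```

```bash
python3 r.py
```

```text
17.0833 [0.5597 0.0186 0.0295] F local -12.0 -24.3 14.1 mom [-4.56  3.51 -0.08] [-0.004  0.     0.001] 0.0337991488040563
```

Emit:
send_rows:
  deltas:
    - {"tx": 0.1, "ty": 0, "tz": 0, "rx": -0.002, "ry": 0.002, "rz": 0}
    - {"tx": 0.2, "ty": 0, "tz": 0.02, "rx": -0.003, "ry": 0.004, "rz": 0}
    - {"tx": 0.3, "ty": 0, "tz": 0.04, "rx": -0.003, "ry": 0.006, "rz": 0}
    - {"tx": 0.3, "ty": 0, "tz": 0.04, "rx": -0.003, "ry": 0.006, "rz": 0}
    - {"tx": 0.3, "ty": 0, "tz": 0.04, "rx": -0.003, "ry": 0.006, "rz": 0}

```text
time: 17.5
position: [0.5597, 0.0185, 0.0295]
tool_rot: [0.992, -0.125, -0.0, -0.0]
ft_force: [-23.0, -21.1, 20.9]
grip_width: 0.0334
```

```bash
python3 r.py
```

```text
17.5 [0.5597 0.0185 0.0295] F local -17.0 -26.1 20.9 mom [-3.9   4.12 -0.01] [-0.     0.     0.001] 0.03341702345373573
```

Emit:
send_rows:
  deltas:
    - {"tx": 0.1, "ty": 0, "tz": -0.04, "rx": 0, "ry": 0.002, "rz": 0}
    - {"tx": 0.2, "ty": 0, "tz": -0.08, "rx": 0, "ry": 0.004, "rz": 0}
    - {"tx": 0.3, "ty": 0, "tz": -0.08, "rx": 0, "ry": 0.005, "rz": 0}
    - {"tx": 0.3, "ty": 0, "tz": -0.08, "rx": 0, "ry": 0.005, "rz": 0}
    - {"tx": 0.3, "ty": 0, "tz": -0.08, "rx": 0, "ry": 0.005, "rz": 0}

```text
time: 17.92
position: [0.5597, 0.0185, 0.0295]
tool_rot: [0.992, -0.125, -0.001, -0.0]
ft_force: [-25.3, -20.2, 20.2]
grip_width: 0.0334
```

```bash
python3 r.py; python3 w.py w8; python3 - <<'E'
from rig import robot
import cv2
a=cv2.imread("pics/w8.png")[140:300,140:570];cv2.imwrite("pics/w8c.png",cv2.resize(a,None,fx=1.86,fy=1.86,interpolation=2))
d=robot.camera("side")["color"][:,:,::-1];cv2.imwrite("pics/s8.png",d)
E
python3 r.py
```

```text
17.9167 [0.5597 0.0185 0.0295] F local -19.5 -25.8 20.2 mom [-3.73  4.59 -0.04] [-0.     0.002  0.001] 0.03339790547859725
17.9167 [-25.30753183 -20.15627491  20.20403303] [0.55971043 0.01853917 0.02947064] [-0.167  0.732  1.733  0.     0.679  1.654] [-0.24761437 -0.96885866] -104.33638766206516 [-1.47651443e-03  5.05200186e-04 -9.99998782e-01]
18.0167 [0.5597 0.0185 0.0295] F local -19.1 -26.4 19.8 mom [-3.78  4.58 -0.01] [-0.     0.002  0.001] 0.03406578329673621
```

View pics/w8c.png

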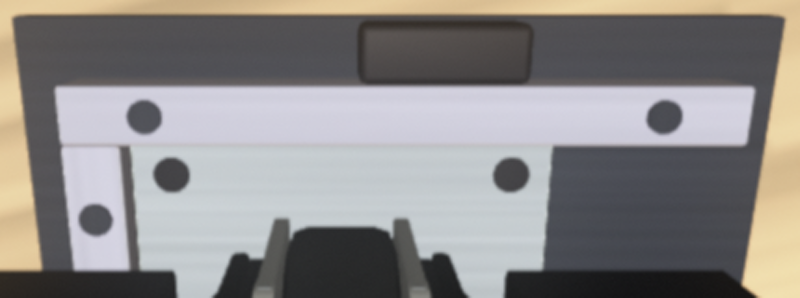

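View pics/s8.png

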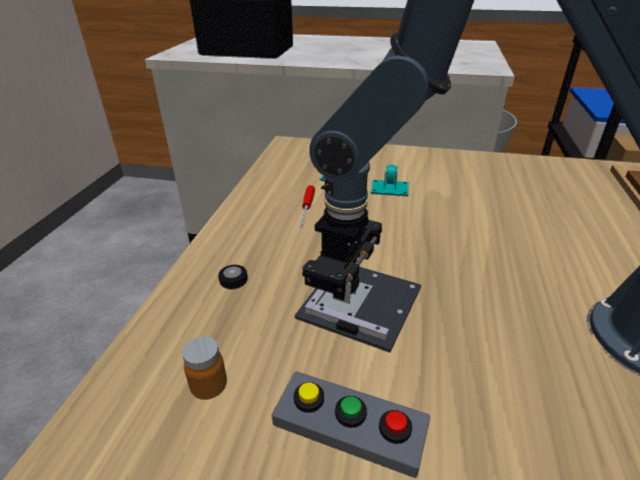

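The plate is flush and parallel to both fences and lies flat. All keys are up and the other things haven't moved. Forces are steady at about 19 N far and 26 N left, so I'm handing in.

```bash
python3 -c "
from rig import robot
print(robot.hand_in())"
```

```text
the job is handed in; nothing more can be done
None
```

I pressed the green key to its stop (about 25 N), let it up, then pressed yellow to its stop (about 21 N) while the corner was empty. I left red alone. I then set the grey, black-wheeled caster on the gauge's base plate, wheel up, slid it into the corner, and handed in at about 18 s still gripping and pushing.

**Last checks:**
- **Contact:** the wrist force was steady at about 19 N toward the far fence and 26 N toward the left fence. Base-plate friction may carry some of that.
- **Gaps:** the wrist picture shows no gap at either fence. I measured the left gap at about 0 mm, just before the final far push and tilt fix. The far gap I judged by eye.
- **Flatness:** the tool was upright to within 0.002 rad. Under the push it had leaned about 0.9° and risen 0.5 mm, possibly lifting an edge of the plate. I rotated it back, and the height returned to its flat-contact value.
- **Surroundings:** the side picture shows all keys up and the jar, spare wheel and screwdriver in place.

The network missed the caster in some pictures, so I took its pose from its plate outline instead. The top and wrist cameras disagreed by about 2 mm on the fence corner; sliding until contact made that harmless.

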